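# Reset the guard interlock with the key pair

### The job

Reset the guarded part nest: with the fingertips push its sliding guard fully shut, then press the two black keys on the control box fully down together, one fingertip on each, and hold them down until the steel reset pin has come fully out of the side of the box. Then let both keys come up and move clear. Do not press the mushroom stop button, do not touch the keys before the guard is shut, do not pick anything up, and leave the loose things on the bench where they are.

Things in the scene. Friction and masses are not known exactly. Their poses are not given: they have to be found in the camera images.
- key_box: fixed grey control box with an aluminium top, 120 (x) x 130 (y) x 55 mm high; origin at the centre of its underside, z up. Its -x side faces roughly the robot, turned by up to 0.35 rad. On top: two equal black round flat keys side by side 56 mm apart along its y (at x = -20, y = +28 and -28 mm), and a wider grey mushroom stop button at x = +36, y = 0. It may stand left or right of the guarded fixture
- key_left_top (a point): centre of the flat top of the key at +y of the box; black round cap 26 mm across whose top stands 16 mm above the box top (71 mm above the table) when up; the point moves with the key, axes as the box's
- key_right_top (a point): the same for the key at -y of the box
- key_left (a joint): how far that key is down, m: 0 up, 0.007 fully down. Pressed straight down; its spring needs 2 N to start and 6 N when fully down, and lifts the key again when let go
- key_right (a joint): the same for the other key
- reset_pin (a joint): how far the 10 mm steel reset pin has come out of the box's +y side, m: 0 in (as at the start), 0.016 fully out. Spring-driven and slow: it creeps out by itself in about 2.5 s, only once BOTH keys are down past 4.5 mm, and then latches out
- reset_pin_tip (a point): end of the reset pin, 40 mm above the table, at the +y side of the box in line with the two keys (x = -20 mm); at the start it is 1.5 mm proud of its collar
- stop_button_top (a point): top of the stop button: grey mushroom head 32 mm across, its top 18 mm above the box top; not to be pressed
- stop_button (a joint): how far the stop button is down, m (0 up, 0.006 down)
- guard_fixture: fixed steel base plate 220 (x) x 130 (y) x 8 mm with a part nest (a steel bush 34 mm across stands in it at x = +55 mm) and two low side rails along its x; origin at the centre of its underside, z up, -x side faces roughly the robot, turned by up to 0.35 rad
- guard (a joint): opening of the sliding guard, m: 0 shut (over the nest, against its stop), up to 0.080 open. The guard slides along the fixture's x: it shuts towards +x and stays where it is left; sliding friction about 2 N
- guard_push (a point): middle of the outside of the guard's rear wall (the -x end, facing the robot), 34 mm above the table; moves with the guard, axes as the fixture's. The guard is a grey sheet-metal hood with a clear window in its roof, 104 wide (y), 100 long (x); the flat upright rear wall reaches from 9 to 54 mm above the table. Shut, this point lies at x = 0 of the fixture, and the base plate reaches 110 mm further towards -x, top at 8 mm
- bush_2: loose flanged brass-coloured bush, 26 x 26 x 30 mm, standing between the two units; bystander, origin at the centre of its underside
- lens_oil: small brown dropper bottle with a black top, 33 x 34 x 102 mm, standing beyond the units; bystander, origin at the centre of its underside
- v_block_1: steel V-block, 45 x 42 x 30 mm, beyond the units; bystander, origin at the centre of its underside
- v_block_2: second steel V-block, 45 x 42 x 30 mm, beyond the units; bystander, origin at the centre of its underside
- hex_key: black L-shaped hex key, 31 x 94 x 7 mm, lying at the front between the two units; bystander, origin at the centre of its underside
Mind the look-alikes: they are no part of the job. Of the things that look like the key_box, take the one that is nearest to the robot's base at the start.

How it is judged:
By the outcome, as a careful person would: the job done as asked, in the order asked, and still so for the second after the job is handed in, with the robot touching nothing.
It also fails if it takes over 48 s, if anything falls off the work surface, if the arm or the gripper's body presses on something with over 40 N, if the wrist force passes 120 N, or if a joint passes its speed limit or range.

### The arm

A 6-joint arm with a two-finger parallel gripper is mounted at the origin on a cart in front of the work surface, level with it; the furniture and walls round the work are solid. World frame = base frame: x ahead of the robot, y to its left, z up, the work surface at z = 0. Lengths are in mm, angles in rad, forces in N, time in s.
With the tool pointing down it reaches from about 275 to 750 mm from the base axis. Payload 10.2 kg.
Tool frame: the origin (TCP) lies midway between the tips of the shut fingers; the grasp point (between the pads) lies grasp_offset behind it (grasp_offset is the distance from the TCP to the grasp point, in mm); x points along the fingers, z is the direction in which the jaws open and shut, and the axes are right-handed (so a half turn about x gives the same grasp; the last joint's range is limited). The gripper opens to 85 mm and grips with 20 to 120 N. Pads are 22 mm wide; open, the fingers measure 114 mm over their backs; the gripper's body (76 mm by 85 mm) begins 54 mm behind the grasp point. The pads swing forward as they close: fully open they stand 13 mm farther back than shut.
Start: joints at [-1.352, 0.313, 1.498, -0, 1.331, -0.223], TCP at [224.461, -474.603, 231.294] pointing down, gripper open.
Joint ranges: [-2.94, 2.94], [-0.97, 2.17], [0.19, 2.56], [-1.23, 4.37], [0.02, 3.11], [-2.88, 2.88]. Speed limits (rad/s): [2.39, 2.39, 3.01, 3.14, 3.14, 3.14].

### API

Orientations are given as a unit quaternion [w, x, y, z].
In Python, from rig import sense, capture, calibration, finish_job, grasp_offset gives the robot as it stands.
- The arm moves only by the shell command python3 -m jog 'ROWS' [FORCE]. ROWS is JSON, a list of rows, each an object with "linear": the shift along the tool's x, y, z scaled (see below), a list of three; "rotation": the turn, a rotation vector about the tool's x, y, z scaled (see below), a list of three; "grip": the finger opening in mm, from 0 to 85.4. A call has 1 to 20 rows; each row is the pose to reach, as a shift and turn from the pose measured when the call began, along the tool's axes at that moment; what a row does not reach only later rows make up. The controller multiplies each number of a shift by 0.3 m and each number of a turn by 0.5 rad. A row lasts 1/12 s, in which the tool goes at most 41.7 mm and 7.16 degrees, less where a joint would pass 70% of its speed; a pose out of reach is approached as far as the arm can. A call with a number of a shift or a turn outside -1 to 1 is refused whole. A call with a gripper value outside its range is refused whole. The fingers move at their own pace and stop on an object; FORCE is the grip in N (left out, the last holds). Time passes only in rows, so rows that repeat a pose let the fingers close. It gives the time, the measured TCP pose, the force and the opening at its end, in the units of the state.
- sense(): the state, without advancing time (a new reading comes with each control period).
- capture(name): name is "side" or "top"; returns (picture, depth): 480x640x3 uint8, red, green, blue; 480x640 float32, mm along the optical axis (not along the pixel's ray), 0 where there is no reading.
- calibration(name): a dict with "intrinsics" (3x3 intrinsics, pixels), "dist" ([k1, k2, p1, p2, k3] as OpenCV has them; the pictures are not rectified), "world_from_camera" (4x4, takes a point from camera to world coordinates). Camera axes: x right, y up, looking along -z (the intrinsics and any distortion apply to the point x, -y, -z); pixel columns grow to the right and rows downward; lengths in mm; the calibration is good to about 2 mm. A picture is of the moment at which its call begins. calibration takes no time and is no camera call.
- finish_job(): hands the job in, once; it reports no verdict.
The state is a dict: "time_s": time; "joints": joint angles; "dq": joint speeds; "tau": joint torques, N m; "eef_pos": TCP position; "ee_rot": TCP orientation; "force": force on the tool from outside, world axes, zero at the start; "wrist_torque": the same for the moment, N m; "grip_width": opening from 0.0 (shut) to 1.0 (fully open).
Only numpy, scipy, OpenCV 4.12 (cv2) and the standard library are available. Lean on these libraries where they do the work, as an engineer would, in place of code of your own. Each camera call takes 0.05 s, during which the arm holds its last target.

## Working session

There is one attempt and no reset: what is moved stays moved. The work goes in short steps, Python scripts to look and compute and a shell command to move; the robot and the scene stay as the last step left them, time stands still between calls to the robot, and variables do not carry over. Pictures are saved under pics/ and viewed, and the job is handed in when it is done.

```bash
ls; mkdir -p pics; cat > h.py <<'E'
import numpy as np,cv2,json
from rig import sense,capture,calibration,grasp_offset
def pix2w(name,u,v,d=None,z=None):
    c=calibration(name);K=np.array(c['intrinsics'],float);D=np.array(c['dist'],float);T=np.array(c['world_from_camera'],float)
    p=cv2.undistortPoints(np.array([[[u,v]]],float),K,D)[0,0]
    r=np.array([p[0],-p[1],-1.0])
    if d is not None: return (T@np.r_[r*d,1])[:3]
    o=T[:3,3];w=T[:3,:3]@r
    return o+w*(z-o[2])/w[2]
def w2pix(name,P):
    c=calibration(name);K=np.array(c['intrinsics'],float);D=np.array(c['dist'],float);T=np.array(c['world_from_camera'],float)
    q=(np.linalg.inv(T)@np.r_[P,1])[:3]
    return cv2.projectPoints(np.array([[q[0],-q[1],-q[2]]]),np.zeros(3),np.zeros(3),K,D)[0][0,0]
def R():
    w,x,y,z=sense()['ee_rot']
    from scipy.spatial.transform import Rotation as Ro
    return Ro.from_quat([x,y,z,w]).as_matrix()
E
python3 - <<'E'
from h import *
for n in('top','side'):
    im,d=capture(n);cv2.imwrite(f'pics/{n}0.png',im[:,:,::-1]);np.save(f'{n}0.npy',d);cv2.imwrite(f'pics/{n}0raw.png',im[:,:,::-1])
    print(n,calibration(n))
s=sense();print(s,grasp_offset);print(R())
E
```

```text
pics
top {'intrinsics': array([[470.8059086 ,   0.        , 316.40469648],
       [  0.        , 470.8059086 , 236.42162467],
       [  0.        ,   0.        ,   1.        ]]), 'dist': array([-0.05635249,  0.        ,  0.        ,  0.        ,  0.        ]), 'world_from_camera': array([[-2.94165346e-02,  9.93180722e-01, -1.12812771e-01,
         4.88860501e+02],
       [-9.99353061e-01, -3.15585780e-02, -1.72486445e-02,
         1.13418566e+02],
       [-2.06912318e-02,  1.12232393e-01,  9.93466538e-01,
         1.06453811e+03],
       [ 0.00000000e+00,  0.00000000e+00,  0.00000000e+00,
         1.00000000e+00]])}
side {'intrinsics': array([[462.69707142,   0.        , 323.41352711],
       [  0.        , 462.69707142, 235.80415884],
       [  0.        ,   0.        ,   1.        ]]), 'dist': array([0.03445945, 0.        , 0.        , 0.        , 0.        ]), 'world_from_camera': array([[ 9.94823006e-01,  4.83686861e-02, -8.93736926e-02,
         5.31523088e+02],
       [-1.00968759e-01,  5.70067914e-01, -8.15369783e-01,
        -5.67672456e+02],
       [ 1.15107095e-02,  8.20172
[... 295 characters left out ...]
[-4.44851261e-04, -1.39670032e-03, -1.75020767e-03, -9.24294435e-05,
        6.43355865e-04, -9.58102798e-04]), 'tau': array([ 2.41212161e-03, -4.12896216e+01, -2.60144538e+01, -1.25215879e-04,
        3.06633789e-03, -1.06261248e-05]), 'eef_pos': array([ 224.41275533, -474.37691358,  230.79721298]), 'ee_rot': array([ 0.59712392,  0.37856866,  0.59768723, -0.37801954]), 'force': array([-0.56128351,  0.21394079, -0.46131381]), 'wrist_torque': array([ 0.06837369, -0.00914439, -0.011876  ]), 'grip_width': 1.0060963539096832} 18.700000000000003
[[-2.57589411e-04  9.03980326e-01  4.27573975e-01]
 [ 1.08229820e-03  4.27573991e-01 -9.03979707e-01]
 [-9.99999381e-01  2.29906942e-04 -1.08851481e-03]]
```

View pics/top0.png

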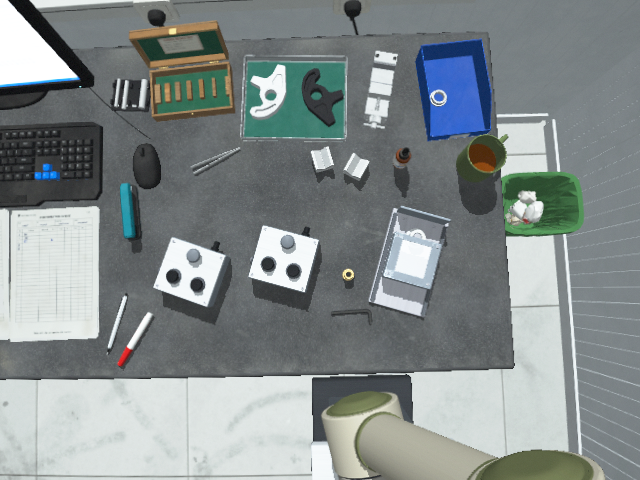

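View pics/side0.png

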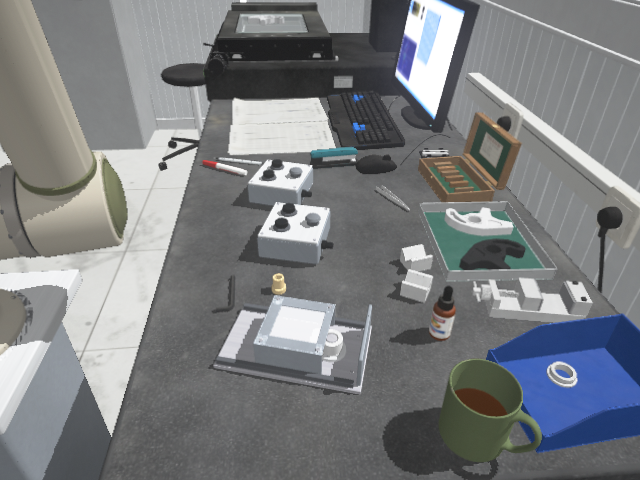

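The top picture shows two key-box look-alikes, at about (285,257) and (192,272). The guard fixture is at (408,262), with its guard open towards the robot. I'll take close crops and measure both boxes.

```bash
python3 - <<'E'
from h import *
im=cv2.imread('pics/top0raw.png')
a=cv2.resize(im[220:310,150:330],None,fx=4.4,fy=4.4,interpolation=cv2.INTER_CUBIC);cv2.imwrite('pics/c1.png',a)
a=cv2.resize(im[200:325,360:460],None,fx=4.6,fy=4.6,interpolation=cv2.INTER_CUBIC);cv2.imwrite('pics/c2.png',a)
for n,u,v in(('A',285,257),('B',192,272)):
    p=pix2w('top',u,v,z=55);print(n,p,np.hypot(*p[:2]))
E
```

```text
A [561.10761146 199.80546339  55.        ] 595.6206635440856
B [534.69461106 401.99658236  55.        ] 668.954093583609
```

View pics/c1.png

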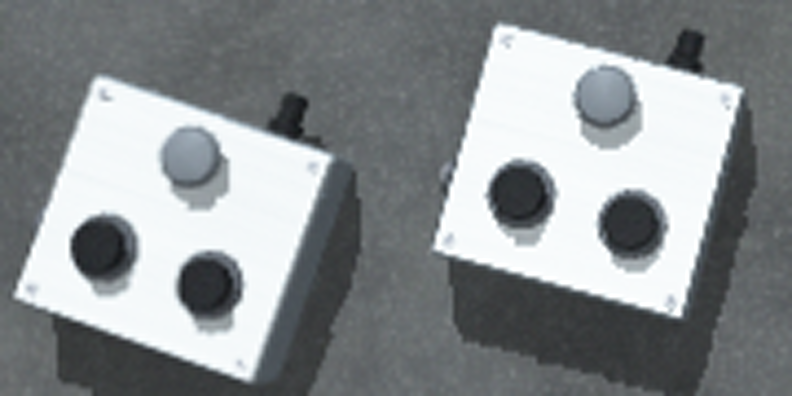

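View pics/c2.png

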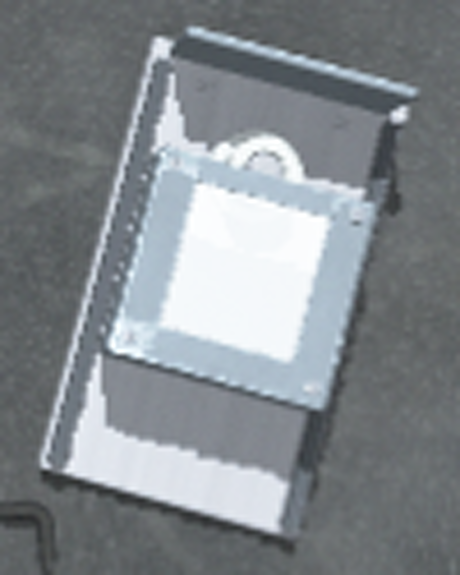

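```bash
python3 - <<'E'
from h import *
def P(c,s,o,z): return pix2w('top',o[0]+(c[0]+.5)/s-.5,o[1]+(c[1]+.5)/s-.5,z=z)
np.set_printoptions(precision=1,suppress=True)
o=(150,220);s=4.4
cs=[P(c,s,o,55) for c in((498,25),(743,88),(683,318),(434,250))]
kl,kr,st=P((520,190),s,o,71),P((632,223),s,o,71),P((605,95),s,o,73)
print('box',cs,np.mean(cs,0),[np.linalg.norm(cs[i]-cs[i-1]) for i in range(4)])
for i in range(4):
    e=cs[i]-cs[i-1];print(np.arctan2(e[1],e[0]))
print('keys',kl,kr,np.linalg.norm(kl-kr),'stop',st,np.linalg.norm(st-(kl+kr)/2)); e=kl-kr;print('ang',np.arctan2(-e[0],e[1]))
e=st-(kl+kr)/2;print(np.arctan2(e[1],e[0]))
o=(360,200);s=4.6
cs=[P(c,s,o,54) for c in((162,150),(385,190),(322,410),(105,352))]
print('roof',cs,np.mean(cs,0),[np.linalg.norm(cs[i]-cs[i-1]) for i in range(4)])
for i in range(4):
    e=cs[i]-cs[i-1];print(np.arctan2(e[1],e[0]))
b=[P(c,s,o,8) for c in((42,468),(292,540))];print('base',b,np.linalg.norm(b[0]-b[1]));e=b[0]-b[1];print(np.arctan2(-e[0],e[1]),np.mean(b,0))
d=np.load('top0.npy')
# depth clouds
for nm,c,s,o in(('kl',(520,190),4.4,(150,220)),('kr',(632,223),4.4,(150,220)),('st',(605,95),4.4,(150,220)),('roofedge',(130,300),4.6,(360,200)),('roof front',(250,170),4.6,(360,200))):
    u=int(round(o[0]+c[0]/s));v=int(round(o[1]+c[1]/s));print(nm,pix2w('top',u,v,d=np.median(d[v-1:v+2,u-1:u+2])))
E
```

```text
box [array([631.5, 246.6,  55. ]), array([596.4, 126.7,  55. ]), array([485.3, 159.1,  55. ]), array([521.7, 279.8,  55. ])] [558.7 203.   55. ] [np.float64(114.70412814713102), np.float64(124.9215556305203), np.float64(115.78045283027419), np.float64(126.09207233469661)]
-0.2939989943849483
-1.855285316840365
2.8577519454385167
1.277730266946935
keys [548.8 235.2  71. ] [531.3 181.6  71. ] 56.33903631537602 stop [593.2 193.   73. ] 55.38032237910994
ang -0.314975867511632
-0.2815971640589879
roof [array([607.4, -38.5,  54. ]), array([ 585.2, -142.1,   54. ]), array([ 483.8, -107. ,   54. ]), array([513.8,  -7.6,  54. ])] [547.5 -73.8  54. ] [np.float64(98.58119229104688), np.float64(105.94999778162156), np.float64(107.34709612983943), np.float64(103.79777078369187)]
-0.3192265524959419
-1.7816529034621935
2.80777792034487
1.2776316326990669
base [array([460. ,  19.7,   8. ]), array([421.7, -99.3,   8. ])] 124.97885321439074
-0.3108140219582799 [440.8 -39.8   8. ]
kl [548.5 235.1  68.4]
kr [529.8 180.1  71.2]
st [591.4 191.1  73.8]
roofedge [537.1 -20.5  54.4]
roof front [595.7 -79.5  53.5]
```

```bash
python3 - <<'E'
from h import *
im=cv2.imread('pics/side0raw.png')
yaw=-.298;X=np.array([np.cos(yaw),np.sin(yaw),0]);Y=np.array([-np.sin(yaw),np.cos(yaw),0])
pts=dict(kl=[548.8,235.2,71],kr=[531.3,181.6,71],st=[593.2,193,73],gm=[498.8,-57.3,54],g1=[483.8,-107,54],g2=[513.8,-7.6,54],b=[440.8,-39.8,8])
im=cv2.resize(im[180:400,200:400],None,fx=2.7,fy=2.7,interpolation=cv2.INTER_CUBIC)
for k,p in pts.items():
    q=(w2pix('side',np.array(p,float))-[200,180]+.5)*2.7;print(k,q);cv2.drawMarker(im,tuple(int(round(a)) for a in q),(0,0,255),0,9,1)
cv2.imwrite('pics/c3.png',im)
Rm=R();s=sense()
for t in((337,-260,150),(464,-47,150)): print(Rm.T@(np.array(t)-s['eef_pos'])/300)
E
```

```text
kl [241.66743207  72.87600895]
kr [220.08254338 112.97028572]
st [305.47552999  98.16912851]
gm [174.21599321 373.07166219]
g1 [145.0591015  442.51999741]
g2 [200.01219951 311.59504715]
b [ 79.70092352 414.68618411]
[ 0.2700006   0.64473357 -0.48521685]
[ 0.27065999  1.33099611 -0.94603613]
```

View pics/c3.png

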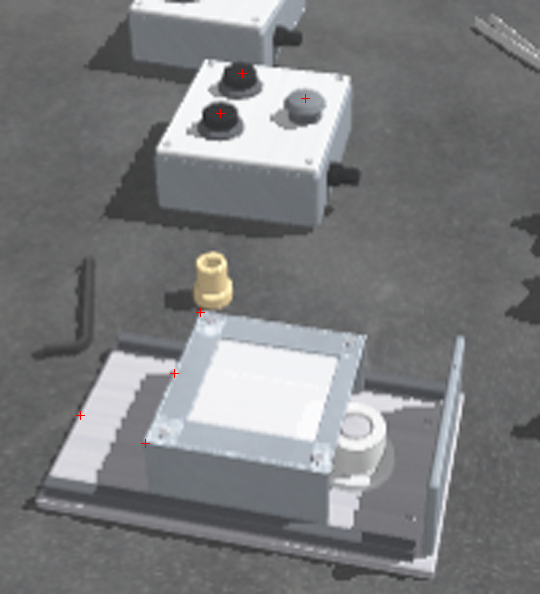

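```bash
python3 -m jog '[{"linear":[0.1,0.65,-0.49],"rotation":[0.74,0,0],"grip":0},{"linear":[0.1,0.65,-0.49],"rotation":[0.74,0,0],"grip":0},{"linear":[0.1,0.65,-0.49],"rotation":[0.74,0,0],"grip":0},{"linear":[0.1,0.65,-0.49],"rotation":[0.74,0,0],"grip":0},{"linear":[0.1,0.65,-0.49],"rotation":[0.74,0,0],"grip":0},{"linear":[0.1,0.65,-0.49],"rotation":[0.74,0,0],"grip":0},{"linear":[0.1,0.65,-0.49],"rotation":[0.74,0,0],"grip":0},{"linear":[0.1,0.65,-0.49],"rotation":[0.74,0,0],"grip":0},{"linear":[0.1,0.65,-0.49],"rotation":[0.74,0,0],"grip":0}]' 30
cat >> h.py <<'E'
def go(t,yaw):
    # target TCP t, tool z along -y of yaw frame, x down
    from scipy.spatial.transform import Rotation as Ro
    y=np.array([np.cos(yaw),np.sin(yaw),0]);x=np.array([0,0,-1.]);z=np.cross(x,y)
    Rm=R();s=sense();Rt=np.c_[x,y,z]
    print('lin',np.round(Rm.T@(np.array(t)-s['eef_pos'])/300,3),'rot',np.round(Ro.from_matrix(Rm.T@Rt).as_rotvec()/.5,3))
def st():
    s=sense();print({k:np.round(s[k],2).tolist() for k in('time_s','joints','eef_pos','force','grip_width')})
E
python3 -c "
from h import *
st();print(R());go((464,-47,140),-.305)"
```

```text
time_s: 0.85
eef_pos: [337.8, -258.5, 201.1]
ee_rot: [0.517, 0.482, 0.518, -0.482]
force: [-0.5, 0.0, -1.0]
grip_width: -0.003
{'time_s': 0.85, 'joints': [-0.93, 0.12, 1.82, 0.0, 1.2, 0.57], 'eef_pos': [337.8, -258.47, 201.08], 'force': [-0.52, 0.05, -0.99], 'grip_width': -0.0}
[[-2.86578670e-04  9.97396758e-01  7.21084300e-02]
 [ 7.13387311e-04  7.21086185e-02 -9.97396530e-01]
 [-9.99999704e-01 -2.34391332e-04 -7.32194983e-04]]
lin [ 0.204  0.47  -0.673] rot [ 0.754 -0.001  0.001]
```

```bash
python3 -m jog '[{"linear":[0.2,0.47,-0.673],"rotation":[0.75,0,0],"grip":0},{"linear":[0.2,0.47,-0.673],"rotation":[0.75,0,0],"grip":0},{"linear":[0.2,0.47,-0.673],"rotation":[0.75,0,0],"grip":0},{"linear":[0.2,0.47,-0.673],"rotation":[0.75,0,0],"grip":0},{"linear":[0.2,0.47,-0.673],"rotation":[0.75,0,0],"grip":0},{"linear":[0.2,0.47,-0.673],"rotation":[0.75,0,0],"grip":0},{"linear":[0.2,0.47,-0.673],"rotation":[0.75,0,0],"grip":0},{"linear":[0.2,0.47,-0.673],"rotation":[0.75,0,0],"grip":0},{"linear":[0.2,0.47,-0.673],"rotation":[0.75,0,0],"grip":0}]'
python3 - <<'E'
from h import *
st();go((464,-47,26),-.305)
im,d=capture('side');cv2.imwrite('pics/s1.png',im[:,:,::-1])
E
```

```text
time_s: 1.6
eef_pos: [464.1, -47.4, 140.8]
ee_rot: [-0.419, -0.569, -0.419, 0.57]
force: [0.4, -0.9, 0.4]
grip_width: 0.003
{'time_s': 1.6, 'joints': [-0.35, 0.28, 1.79, 0.0, 1.07, 1.52], 'eef_pos': [464.11, -47.39, 140.76], 'force': [0.43, -0.91, 0.44], 'grip_width': 0.0}
lin [ 0.383 -0.    -0.001] rot [ 0.005 -0.001  0.003]
```

View pics/s1.png

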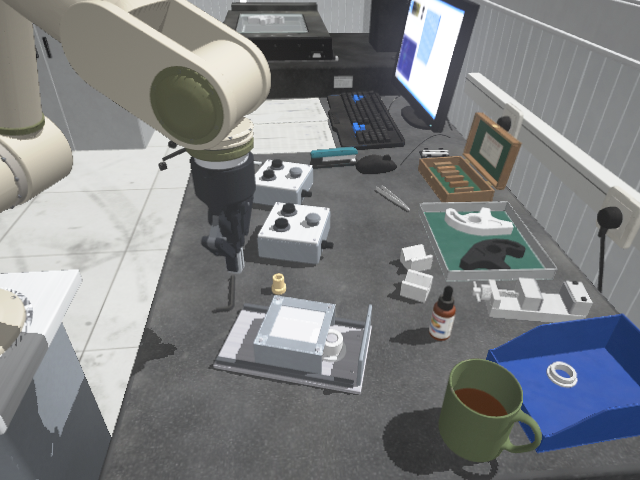

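The fingertips are at about (234,270), above the open rear part of the plate and behind the guard. I'll descend.

```bash
python3 -m jog '[{"linear":[0.13,0,0],"rotation":[0,0,0],"grip":0},{"linear":[0.25,0,0],"rotation":[0,0,0],"grip":0},{"linear":[0.38,0,0],"rotation":[0,0,0],"grip":0},{"linear":[0.38,0,0],"rotation":[0,0,0],"grip":0},{"linear":[0.38,0,0],"rotation":[0,0,0],"grip":0}]'
python3 - <<'E'
from h import *
st();go((464+48,-47-15,26),-.305)
im,d=capture('side');cv2.imwrite('pics/s2.png',cv2.resize(im[180:400,200:400,::-1],None,fx=2.7,fy=2.7))
E
```

```text
time_s: 2.07
eef_pos: [463.2, -49.2, 27.1]
ee_rot: [-0.417, -0.57, -0.419, 0.571]
force: [0.3, 0.2, 1.5]
grip_width: 0.001
{'time_s': 2.07, 'joints': [-0.36, 0.47, 1.89, 0.0, 0.78, 1.52], 'eef_pos': [463.23, -49.24, 27.07], 'force': [0.3, 0.23, 1.48], 'grip_width': 0.0}
lin [ 0.003  0.168 -0.008] rot [-0.002 -0.001  0.007]
```

View pics/s2.png

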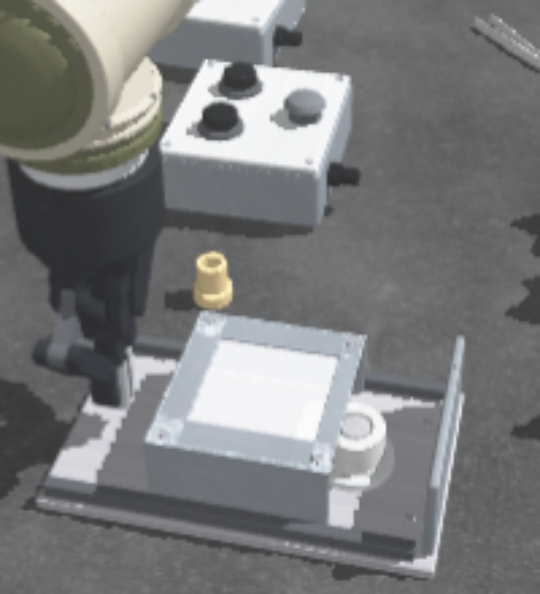

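```bash
python3 -m jog '[{"linear":[0,0.03,0],"rotation":[0,0,0],"grip":0},{"linear":[0,0.06,0],"rotation":[0,0,0],"grip":0},{"linear":[0,0.08,0],"rotation":[0,0,0],"grip":0},{"linear":[0,0.1,0],"rotation":[0,0,0],"grip":0},{"linear":[0,0.12,0],"rotation":[0,0,0],"grip":0},{"linear":[0,0.14,0],"rotation":[0,0,0],"grip":0},{"linear":[0,0.16,0],"rotation":[0,0,0],"grip":0},{"linear":[0,0.18,0],"rotation":[0,0,0],"grip":0},{"linear":[0,0.2,0],"rotation":[0,0,0],"grip":0},{"linear":[0,0.21,0],"rotation":[0,0,0],"grip":0},{"linear":[0,0.21,0],"rotation":[0,0,0],"grip":0}]'
python3 -c "
from h import *
st()"
```

```text
time_s: 3.03
eef_pos: [525.3, -68.6, 28.6]
ee_rot: [0.418, 0.571, 0.418, -0.57]
force: [0.0, -0.5, -0.4]
grip_width: -0.005
{'time_s': 3.03, 'joints': [-0.35, 0.57, 1.7, 0.0, 0.87, 1.52], 'eef_pos': [525.3, -68.59, 28.59], 'force': [0.04, -0.45, -0.45], 'grip_width': -0.01}
```

```bash
python3 -m jog '[{"linear":[0,0.008,0],"rotation":[0,0,0],"grip":0},{"linear":[0,0.014,0],"rotation":[0,0,0],"grip":0},{"linear":[0,0.02,0],"rotation":[0,0,0],"grip":0},{"linear":[0,0.025,0],"rotation":[0,0,0],"grip":0},{"linear":[0,0.03,0],"rotation":[0,0,0],"grip":0}]'
python3 - <<'E'
from h import *
st()
for n in('top','side'):
    im,d=capture(n);im=im[:,:,::-1]
    c=im[180:400,200:400] if n=='side' else im[190:330,350:470]
    cv2.imwrite(f'pics/p1{n}.png',cv2.resize(c,None,fx=2.7 if n=='side' else 4,fy=2.7 if n=='side' else 4,interpolation=cv2.INTER_CUBIC))
E
```

```text
time_s: 3.45
eef_pos: [533.8, -71.2, 28.4]
ee_rot: [0.418, 0.571, 0.418, -0.57]
force: [-2.0, 1.3, -0.3]
grip_width: 0.002
{'time_s': 3.45, 'joints': [-0.35, 0.59, 1.67, 0.0, 0.88, 1.53], 'eef_pos': [533.8, -71.21, 28.43], 'force': [-2.0, 1.32, -0.33], 'grip_width': 0.0}
```

View pics/p1side.png

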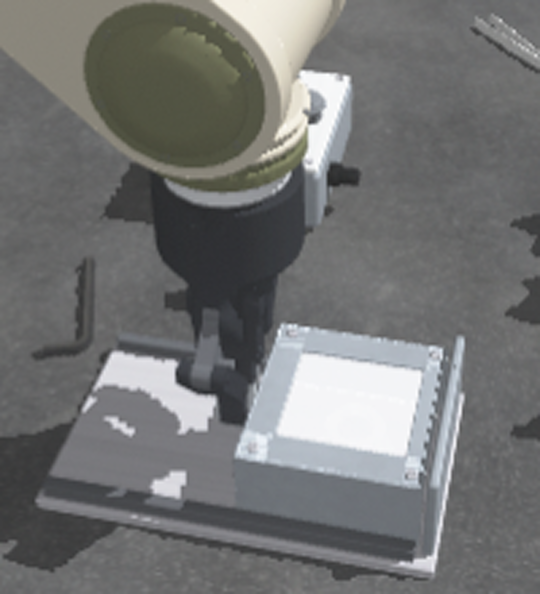

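View pics/p1top.png

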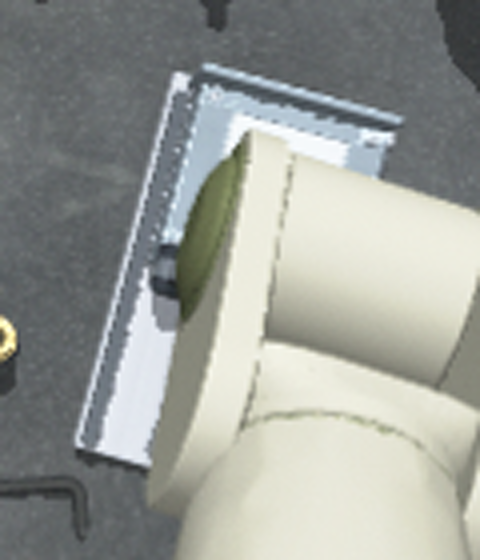

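Nearly shut: a few mm are left to the end stop and the force is still only friction. I'll creep on until the force rises.

```bash
python3 -m jog '[{"linear":[0,0.006,0],"rotation":[0,0,0],"grip":0},{"linear":[0,0.012,0],"rotation":[0,0,0],"grip":0},{"linear":[0,0.016,0],"rotation":[0,0,0],"grip":0},{"linear":[0,0.018,0],"rotation":[0,0,0],"grip":0}]'
python3 -c "
from h import *
st()"
```

```text
time_s: 3.88
eef_pos: [534.4, -71.4, 28.4]
ee_rot: [-0.415, -0.567, -0.422, 0.573]
force: [-32.1, 7.3, 24.1]
grip_width: 0.0
{'time_s': 3.88, 'joints': [-0.35, 0.59, 1.66, -0.0, 0.9, 1.53], 'eef_pos': [534.44, -71.4, 28.44], 'force': [-32.1, 7.27, 24.14], 'grip_width': 0.0}
```

The 32 N force with under 1 mm of motion means the guard is on its stop. I'll back off and lift.

```bash
python3 -m jog '[{"linear":[0,-0.04,0],"rotation":[0,0,0],"grip":0},{"linear":[0,-0.1,0],"rotation":[0,0,0],"grip":0},{"linear":[0,-0.12,0],"rotation":[0,0,0],"grip":0},{"linear":[-0.1,-0.12,0],"rotation":[0,0,0],"grip":0},{"linear":[-0.24,-0.12,0],"rotation":[0,0,0],"grip":40},{"linear":[-0.38,-0.12,0],"rotation":[0,0,0],"grip":56},{"linear":[-0.44,-0.12,0],"rotation":[0,0,0],"grip":56},{"linear":[-0.44,-0.12,0],"rotation":[0,0,0],"grip":56}]'
python3 - <<'E'
from h import *
st();go((520,195,160),-.297);go((540,208.4,160),-.297)
im,d=capture('side');im=im[:,:,::-1]
cv2.imwrite('pics/p2side.png',cv2.resize(im[180:400,180:400],None,fx=2.7,fy=2.7,interpolation=cv2.INTER_CUBIC))
E
```

```text
time_s: 4.55
eef_pos: [504.2, -62.0, 165.8]
ee_rot: [-0.418, -0.569, -0.419, 0.571]
force: [0.4, 0.4, 0.4]
grip_width: 0.563
{'time_s': 4.55, 'joints': [-0.35, 0.34, 1.64, -0.0, 1.16, 1.52], 'eef_pos': [504.24, -61.99, 165.84], 'force': [0.44, 0.37, 0.36], 'grip_width': 0.56}
lin [ 0.019 -0.207 -0.833] rot [-0.015  0.002  0.003]
lin [ 0.019 -0.157 -0.896] rot [-0.015  0.002  0.003]
```

View pics/p2side.png

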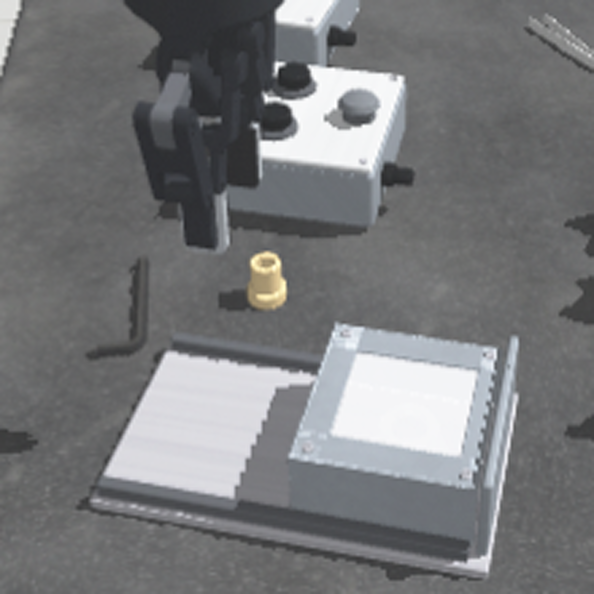

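```bash
python3 -m jog '[{"linear":[0,-0.04,-0.22],"rotation":[-0.01,0,0],"grip":43},{"linear":[0,-0.08,-0.45],"rotation":[-0.01,0,0],"grip":43},{"linear":[0,-0.12,-0.67],"rotation":[-0.01,0,0],"grip":43},{"linear":[0.02,-0.157,-0.896],"rotation":[-0.015,0,0],"grip":43},{"linear":[0.02,-0.157,-0.896],"rotation":[-0.015,0,0],"grip":43},{"linear":[0.02,-0.157,-0.896],"rotation":[-0.015,0,0],"grip":43},{"linear":[0.02,-0.157,-0.896],"rotation":[-0.015,0,0],"grip":43},{"linear":[0.02,-0.157,-0.896],"rotation":[-0.015,0,0],"grip":43},{"linear":[0.02,-0.157,-0.896],"rotation":[-0.015,0,0],"grip":43}]'
python3 - <<'E'
from h import *
st();go((540,208.4,100),-.297)
for n in('top','side'):
    im,d=capture(n);im=im[:,:,::-1]
    if n=='side': cv2.imwrite('pics/p3side.png',cv2.resize(im[130:400,200:400],None,fx=2.2,fy=2.2,interpolation=cv2.INTER_CUBIC))
    else: cv2.imwrite('pics/p3top.png',im)
E
```

```text
time_s: 5.35
eef_pos: [538.3, 209.8, 155.5]
ee_rot: [-0.419, -0.566, -0.423, 0.57]
force: [-0.3, -1.4, 0.4]
grip_width: 0.503
{'time_s': 5.35, 'joints': [0.17, 0.5, 1.43, 0.0, 1.22, 2.03], 'eef_pos': [538.32, 209.76, 155.55], 'force': [-0.26, -1.42, 0.38], 'grip_width': 0.5}
lin [0.185 0.008 0.002] rot [0.004 0.003 0.016]
```

View pics/p3side.png

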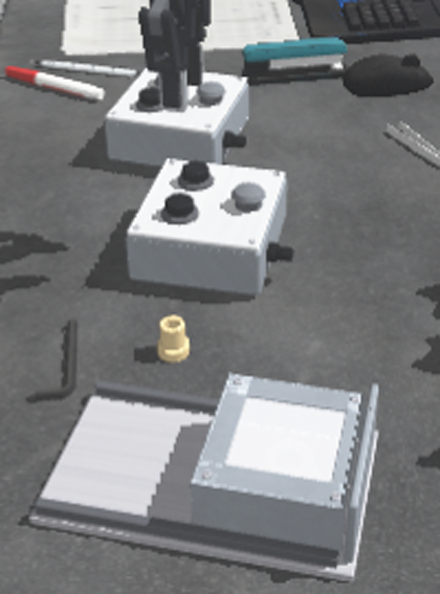

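View pics/p3top.png

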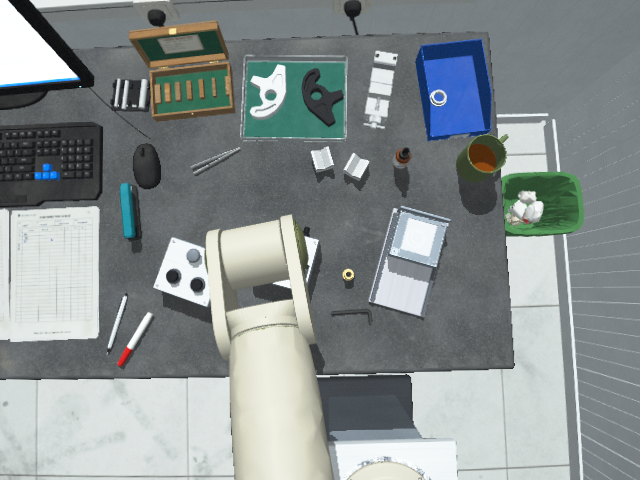

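The guard is now in full view in the top picture. Before touching the keys I'll measure whether it is shut.

```bash
python3 - <<'E'
from h import *
im=cv2.imread('pics/p3top.png');cv2.imwrite('pics/c5.png',cv2.resize(im[200:325,360:460],None,fx=4.6,fy=4.6,interpolation=cv2.INTER_CUBIC))
E
```

```text
(no output)
```

View pics/c5.png

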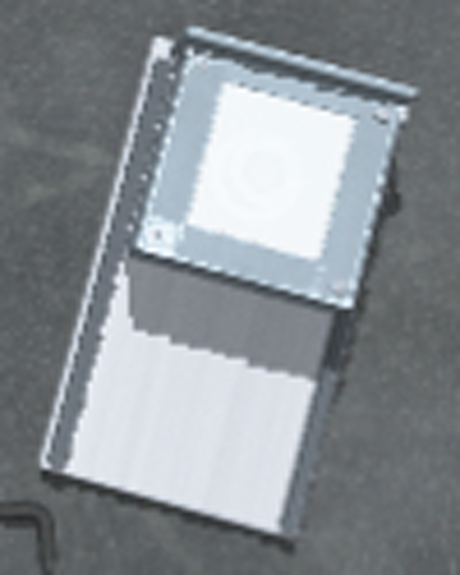

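```bash
python3 - <<'E'
from h import *
def P(c,z,s=4.6,o=(360,200)): return pix2w('top',o[0]+(c[0]+.5)/s-.5,o[1]+(c[1]+.5)/s-.5,z=z)
X=np.array([np.cos(-.305),np.sin(-.305),0])
g=(P((135,250),54)+P((352,307),54))/2;b=(P((42,468),8)+P((292,540),8))/2
f=(P((188,52),54)+P((408,112),54))/2;stp=(P((186,30),54)+P((416,94),54))/2
print(g,(g-b)@X,(f-g)@X,(stp-f)@X)
E
```

```text
[545.87951344 -73.61307494  54.        ] 110.35518548358779 96.64100392632757 9.631839945767128
```

The guard's rear wall is 110 mm from the plate's edge, so it is shut. Next I'll descend close above the keys.

```bash
python3 -m jog '[{"linear":[0.07,0.008,0.002],"rotation":[0,0,0.01],"grip":43},{"linear":[0.14,0.008,0.002],"rotation":[0,0,0.01],"grip":43},{"linear":[0.2,0.008,0.002],"rotation":[0,0,0.01],"grip":43},{"linear":[0.2,0.008,0.002],"rotation":[0,0,0.01],"grip":43},{"linear":[0.2,0.008,0.002],"rotation":[0,0,0.01],"grip":43}]'
python3 - <<'E'
from h import *
st();go((540,208.4,90),-.297)
im,d=capture('side');im=im[:,:,::-1];cv2.imwrite('pics/p4side.png',cv2.resize(im[150:290,220:380],None,fx=4.2,fy=4.2,interpolation=cv2.INTER_CUBIC))
E
```

```text
time_s: 5.87
eef_pos: [540.2, 205.8, 96.1]
ee_rot: [-0.419, -0.568, -0.42, 0.57]
force: [0.1, -0.3, 1.2]
grip_width: 0.503
{'time_s': 5.87, 'joints': [0.16, 0.56, 1.5, -0.0, 1.09, 2.03], 'eef_pos': [540.24, 205.84, 96.07], 'force': [0.14, -0.26, 1.19], 'grip_width': 0.5}
lin [ 0.02  -0.003 -0.008] rot [-0.005  0.004  0.007]
```

View pics/p4side.png

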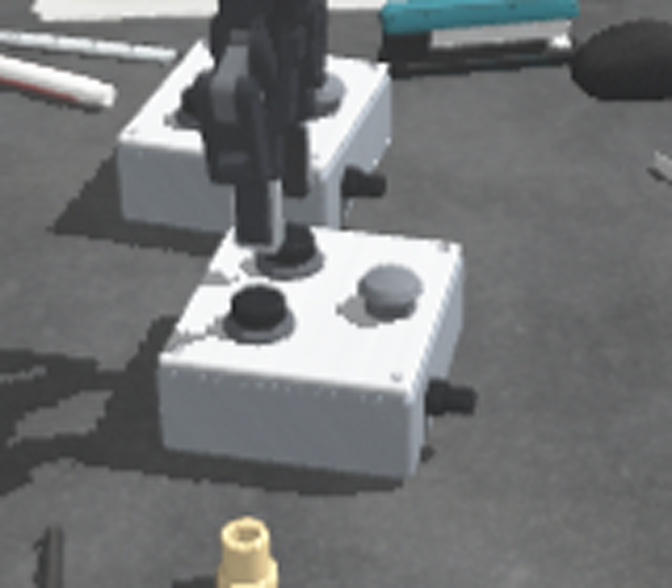

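```bash
python3 - <<'E'
from h import *
Y=np.array([.293,.956,0])
for z in(96,99,102,105):print(z,pix2w('side',220+260/4.2,150+243/4.2,z=z))
e=np.array([540.2,205.8,102]);
for k in(21.5,28,34):print(k,e-Y*k,(w2pix('side',e-Y*k)-[220,150])*4.2)
for p in([548.8,235.2,71],[531.3,181.6,71]):print((w2pix('side',np.array(p))-[220,150])*4.2)
E
```

```text
96 [534.24396413 190.07104311  96.        ]
99 [534.22629183 185.14944077  99.        ]
102 [534.20861953 180.22783844 102.        ]
105 [534.19094724 175.30623611 105.        ]
21.5 [533.9005 185.246  102.    ] [259.00003258 237.2196011 ]
28 [531.996 179.032 102.   ] [255.11188239 244.60349103]
34 [530.238 173.296 102.   ] [251.48084029 251.4985906 ]
[289.82711656 237.26268058]
[256.25062304 299.63155557]
```

```bash
python3 -m jog '[{"linear":[0.03,-0.002,-0.008],"rotation":[-0.005,0,0.007],"grip":43},{"linear":[0.06,-0.002,-0.008],"rotation":[-0.005,0,0.007],"grip":43},{"linear":[0.08,-0.002,-0.008],"rotation":[-0.005,0,0.007],"grip":43},{"linear":[0.08,-0.002,-0.008],"rotation":[-0.005,0,0.007],"grip":43}]'
python3 - <<'E'
from h import *
st();go((540,208.4,62),-.297)
im,d=capture('side');im=im[:,:,::-1];cv2.imwrite('pics/p5side.png',cv2.resize(im[150:290,220:380],None,fx=4.2,fy=4.2,interpolation=cv2.INTER_CUBIC))
E
```

```text
time_s: 6.25
eef_pos: [540.2, 208.5, 71.6]
ee_rot: [-0.421, -0.568, -0.42, 0.569]
force: [-0.4, -0.2, 1.1]
grip_width: 0.507
{'time_s': 6.25, 'joints': [0.17, 0.6, 1.51, -0.0, 1.03, 2.04], 'eef_pos': [540.16, 208.51, 71.63], 'force': [-0.42, -0.17, 1.12], 'grip_width': 0.51}
lin [ 0.032 -0.     0.   ] rot [0.001 0.004 0.   ]
```

View pics/p5side.png

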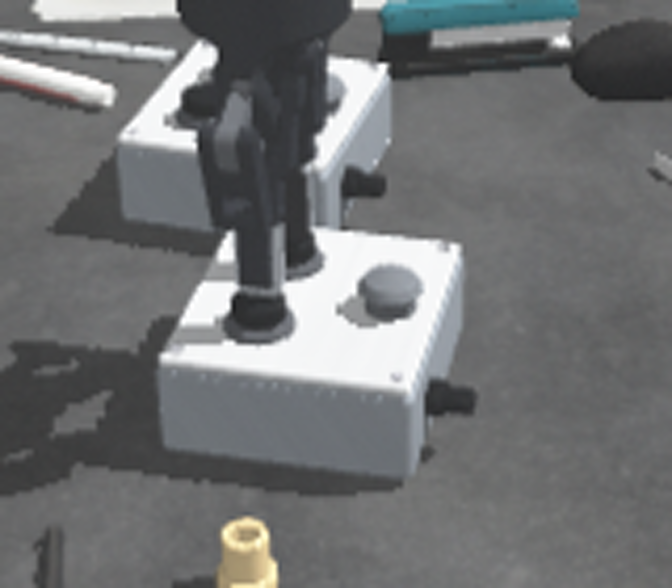

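Both fingertips sit centred just above the two keys, at crop (262,290) and (300,260). I'll press.

```bash
python3 -m jog '[{"linear":[0.015,0,0],"rotation":[0,0,0],"grip":43},{"linear":[0.025,0,0],"rotation":[0,0,0],"grip":43},{"linear":[0.035,0,0],"rotation":[0,0,0],"grip":43},{"linear":[0.035,0,0],"rotation":[0,0,0],"grip":43}]'
python3 -c "
from h import *
st()"
```

```text
time_s: 6.63
eef_pos: [541.2, 208.7, 62.7]
ee_rot: [0.422, 0.569, 0.42, -0.568]
force: [-1.7, -0.7, 10.2]
grip_width: 0.507
{'time_s': 6.63, 'joints': [0.17, 0.61, 1.52, -0.0, 1.01, 2.04], 'eef_pos': [541.18, 208.73, 62.71], 'force': [-1.7, -0.74, 10.19], 'grip_width': 0.51}
```

```bash
python3 -m jog '[{"linear":[0.005,0,0],"rotation":[0,0,0],"grip":43},{"linear":[0.01,0,0],"rotation":[0,0,0],"grip":43},{"linear":[0.01,0,0],"rotation":[0,0,0],"grip":43}]'
python3 -c "
from h import *
st()"
```

```text
time_s: 6.88
eef_pos: [541.3, 208.8, 62.0]
ee_rot: [0.422, 0.569, 0.42, -0.568]
force: [-8.7, -2.1, 21.8]
grip_width: 0.506
{'time_s': 6.88, 'joints': [0.17, 0.61, 1.52, -0.0, 1.01, 2.04], 'eef_pos': [541.29, 208.77, 61.98], 'force': [-8.75, -2.08, 21.76], 'grip_width': 0.51}
```

```bash
python3 -m jog '[{"linear":[0.011,0,0],"rotation":[0,0,0],"grip":43},{"linear":[0.011,0,0],"rotation":[0,0,0],"grip":43},{"linear":[0.011,0,0],"rotation":[0,0,0],"grip":43},{"linear":[0.011,0,0],"rotation":[0,0,0],"grip":43},{"linear":[0.011,0,0],"rotation":[0,0,0],"grip":43},{"linear":[0.011,0,0],"rotation":[0,0,0],"grip":43}]'
python3 - <<'E'
from h import *
st()
im,d=capture('side');im=im[:,:,::-1];cv2.imwrite('pics/p6side.png',cv2.resize(im[150:290,220:380],None,fx=4.2,fy=4.2,interpolation=cv2.INTER_CUBIC))
im,d=capture('top');im=im[:,:,::-1];cv2.imwrite('pics/p6top.png',cv2.resize(im[200:320,150:340],None,fx=4,fy=4,interpolation=cv2.INTER_CUBIC))
E
```

```text
time_s: 7.38
eef_pos: [541.3, 208.8, 61.9]
ee_rot: [0.422, 0.569, 0.42, -0.568]
force: [-12.4, -1.7, 29.3]
grip_width: 0.506
{'time_s': 7.38, 'joints': [0.17, 0.61, 1.52, -0.0, 1.01, 2.04], 'eef_pos': [541.34, 208.79, 61.89], 'force': [-12.41, -1.71, 29.28], 'grip_width': 0.51}
```

View pics/p6side.png

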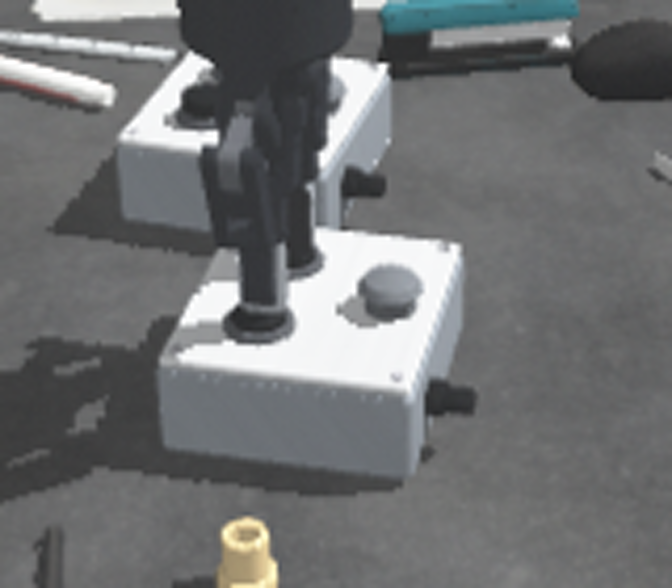

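View pics/p6top.png

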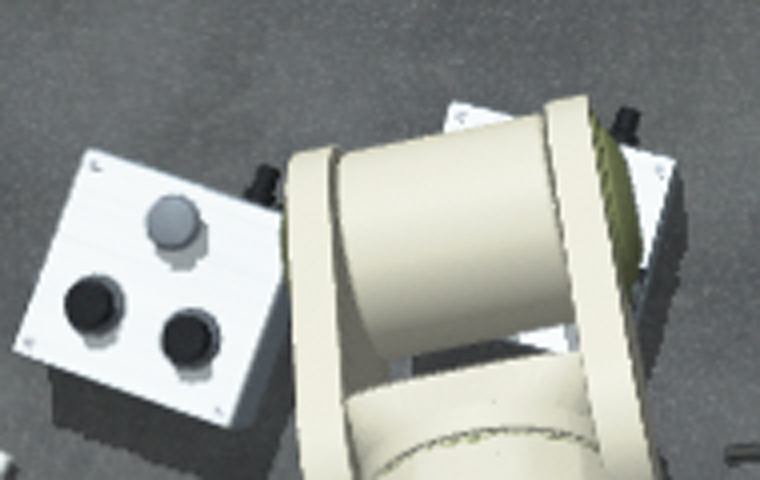

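Key tops are down and it's firmly bottomed (29 N). The pin is hidden behind the box and arm, so I'll hold well beyond 2.5 s and check it after lifting.

```bash
for i in 1 ; do python3 -m jog '[{"linear":[0.011,0,0],"rotation":[0,0,0],"grip":43},{"linear":[0.011,0,0],"rotation":[0,0,0],"grip":43},{"linear":[0.011,0,0],"rotation":[0,0,0],"grip":43},{"linear":[0.011,0,0],"rotation":[0,0,0],"grip":43},{"linear":[0.011,0,0],"rotation":[0,0,0],"grip":43},{"linear":[0.011,0,0],"rotation":[0,0,0],"grip":43},{"linear":[0.011,0,0],"rotation":[0,0,0],"grip":43},{"linear":[0.011,0,0],"rotation":[0,0,0],"grip":43},{"linear":[0.011,0,0],"rotation":[0,0,0],"grip":43},{"linear":[0.011,0,0],"rotation":[0,0,0],"grip":43},{"linear":[0.011,0,0],"rotation":[0,0,0],"grip":43},{"linear":[0.011,0,0],"rotation":[0,0,0],"grip":43},{"linear":[0.011,0,0],"rotation":[0,0,0],"grip":43},{"linear":[0.011,0,0],"rotation":[0,0,0],"grip":43},{"linear":[0.011,0,0],"rotation":[0,0,0],"grip":43},{"linear":[0.011,0,0],"rotation":[0,0,0],"grip":43},{"linear":[0.011,0,0],"rotation":[0,0,0],"grip":43},{"linear":[0.011,0,0],"rotation":[0,0,0],"grip":43},{"linear":[0.011,0,0],"rotation":[0,0,0],"grip":43},{"linear":[0.011,0,0],"rotation":[0,0,0],"grip":43}]'; done
```

```text
time_s: 9.15
eef_pos: [541.4, 208.8, 61.9]
ee_rot: [0.423, 0.569, 0.419, -0.567]
force: [-13.5, -3.8, 31.2]
grip_width: 0.505
```

```bash
python3 -m jog '[{"linear":[0.011,0,0],"rotation":[0,0,0],"grip":43},{"linear":[0.011,0,0],"rotation":[0,0,0],"grip":43},{"linear":[0.011,0,0],"rotation":[0,0,0],"grip":43},{"linear":[0.011,0,0],"rotation":[0,0,0],"grip":43},{"linear":[0.011,0,0],"rotation":[0,0,0],"grip":43},{"linear":[0.011,0,0],"rotation":[0,0,0],"grip":43},{"linear":[0.011,0,0],"rotation":[0,0,0],"grip":43},{"linear":[0.011,0,0],"rotation":[0,0,0],"grip":43},{"linear":[0.011,0,0],"rotation":[0,0,0],"grip":43},{"linear":[0.011,0,0],"rotation":[0,0,0],"grip":43},{"linear":[0.011,0,0],"rotation":[0,0,0],"grip":43},{"linear":[0.011,0,0],"rotation":[0,0,0],"grip":43},{"linear":[0.011,0,0],"rotation":[0,0,0],"grip":43},{"linear":[0.011,0,0],"rotation":[0,0,0],"grip":43},{"linear":[0.011,0,0],"rotation":[0,0,0],"grip":43},{"linear":[0.011,0,0],"rotation":[0,0,0],"grip":43},{"linear":[0.011,0,0],"rotation":[0,0,0],"grip":43},{"linear":[0.011,0,0],"rotation":[0,0,0],"grip":43},{"linear":[0.011,0,0],"rotation":[0,0,0],"grip":43},{"linear":[0.011,0,0],"rotation":[0,0,0],"grip":43}]'
```

```text
time_s: 10.82
eef_pos: [541.4, 208.8, 61.9]
ee_rot: [0.423, 0.569, 0.419, -0.567]
force: [-13.6, -3.5, 31.4]
grip_width: 0.502
```

```bash
python3 -m jog '[{"linear":[-0.05,0,0],"rotation":[0,0,0],"grip":43},{"linear":[-0.15,0,0],"rotation":[0,0,0],"grip":43},{"linear":[-0.28,0,0],"rotation":[0,0,0],"grip":43},{"linear":[-0.4,0,0],"rotation":[0,0,0],"grip":43},{"linear":[-0.45,-0.1,0.1],"rotation":[0,0,0],"grip":43},{"linear":[-0.5,-0.2,0.25],"rotation":[0,0,0],"grip":43},{"linear":[-0.5,-0.3,0.4],"rotation":[0,0,0],"grip":43},{"linear":[-0.5,-0.3,0.55],"rotation":[0,0,0],"grip":43},{"linear":[-0.5,-0.3,0.7],"rotation":[0,0,0],"grip":43},{"linear":[-0.5,-0.3,0.8],"rotation":[0,0,0],"grip":43},{"linear":[-0.5,-0.3,0.8],"rotation":[0,0,0],"grip":43},{"linear":[-0.5,-0.3,0.8],"rotation":[0,0,0],"grip":43}]'
python3 - <<'E'
from h import *
st()
im,d=capture('side');im=im[:,:,::-1];cv2.imwrite('pics/p7side.png',im)
im,d=capture('top');im=im[:,:,::-1];cv2.imwrite('pics/p7top.png',im);cv2.imwrite('pics/p7c.png',cv2.resize(im[215:315,240:330],None,fx=6,fy=6,interpolation=cv2.INTER_CUBIC))
E
```

```text
time_s: 11.82
eef_pos: [383.8, 3.0, 211.8]
ee_rot: [0.422, 0.57, 0.418, -0.568]
force: [-0.5, -0.0, 0.2]
grip_width: 0.503
{'time_s': 11.82, 'joints': [-0.3, 0.01, 1.91, -0.0, 1.21, 1.57], 'eef_pos': [383.79, 2.99, 211.81], 'force': [-0.46, -0.02, 0.25], 'grip_width': 0.5}
```

View pics/p7side.png

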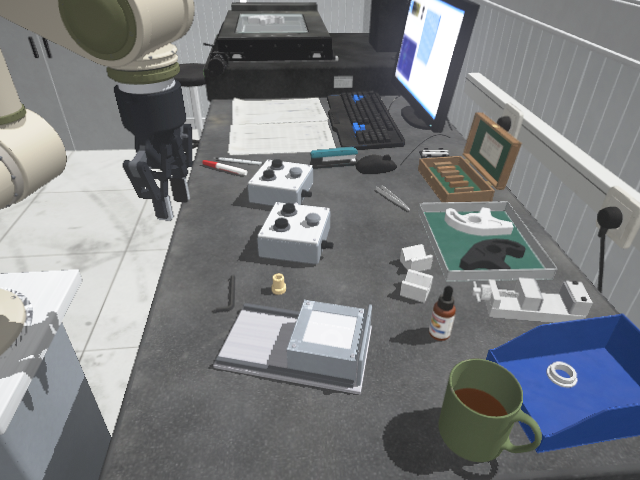

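View pics/p7c.png

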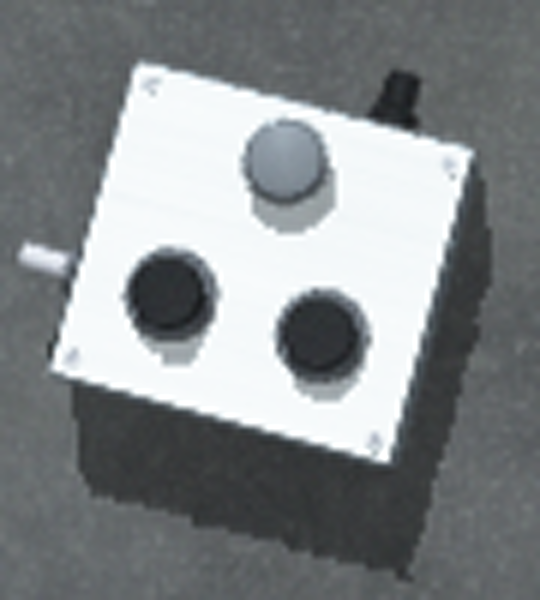

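View pics/p7top.png

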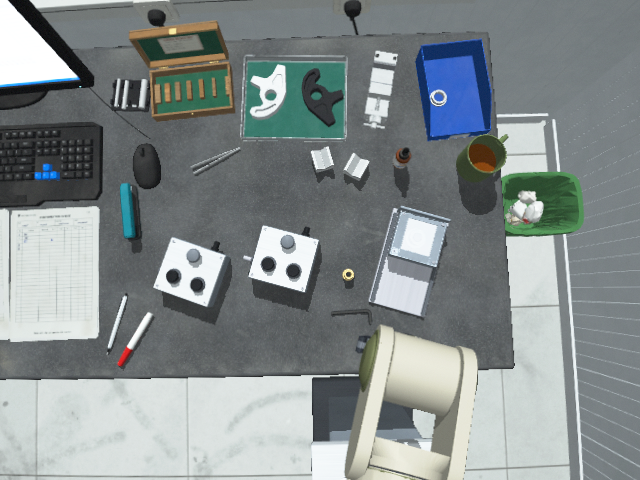

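```bash
python3 - <<'E'
from h import *
Y=np.array([.293,.956,0]);c=np.array([558.9,203,0])
def P(a,z,s,o): return pix2w('top',o[0]+(a[0]+.5)/s-.5,o[1]+(a[1]+.5)/s-.5,z=z)
print('tip y now',(P((20,250),42,6,(240,215))-c)@Y,'collar',(P((72,266),42,6,(240,215))-c)@Y,'tip before',(P((441,172),42,4.4,(150,220))-c)@Y)
E
```

```text
tip y now 88.31841740481981 collar 68.32084996647903 tip before 72.13879160580305
```

```bash
python3 -c "
from rig import finish_job
print(finish_job())"
```

```text
the job is handed in; nothing more can be done
None
```

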